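# Bedside record: clear the brush and cue the needle

## Task

Get this record ready to play: first lift the record brush off the record and leave it balanced, right way up, on the rounded top of its wooden dome stand. Then raise the small cue lever beside the tonearm fully, swing the lifted arm over the record until the needle is above the outermost track, and gently lower the lever all the way so that the needle comes down there. Never swing the arm sideways while the lever is down, and leave the other things on the table where they are.

Things in the scene. Friction and masses are not known exactly. Their poses are not given: they have to be found in the camera images.
- turntable: Black record player, fixed; plinth 330 (x) x 450 (y) mm, flat top 70 mm above the table. Origin under the plinth's centre on the table; x to its rear, y to its left, front faces the robot. Offsets in the other entries are in this frame, in mm. Record (300 mm diameter, black, does not turn) centred at (0, 30), its top at height 92.
- pivot (a point): The tonearm's vertical pivot axis, on a round base of radius 30 mm; at turntable (100, -155), height 112 mm. A counterweight of 42 mm diameter reaches 64 mm behind it, its top at height 133 mm.
- spindle (a point): Top of the steel spindle pin (7 mm diameter, standing 12 mm above the record), at the record's centre. The record's outermost track lies between its rim (radius 150 mm) and a thin light ring at radius 116 mm.
- brush: Loose record brush: dark wooden block 110 mm long (own x) x 44 mm wide (y) x 38 mm high, about 0.14 kg; origin at the centre of its underside. Two grey velvet pads, 24 mm long and 6 mm deep, under its two ends; between them (62 mm) the block's flat underside is 6 mm above the origin. Starts lying on the left half of the record.
- stand: Fixed wooden dome stand, a plain dome of sphere radius 50 mm, base 116 mm across, 80 mm high; origin at the centre of its foot on the table. It stands to the left or right of the record player, in a place also used by the flask and the mug.
- crown (a point): The highest point of the dome, 80 mm above the table, on which the flat underside of the brush balances (any yaw). The brush stays put when set down within some 5 mm of its middle: then it only leans a little.
- cue_lever (a joint): Angle of the cue lever: 0 fully down (level, pointing to the front, turntable -x), 0.9 rad fully up (tip raised). It raises the whole tonearm, level, in proportion: 16 mm higher at 0.9. It stays where it is left (friction: about 1.2 N at the knob). Its hinge axis is the turntable's y, through (60, -200) at height 115 mm.
- lever_knob (a point): Centre of the black knob at the lever's end, 70 mm from the hinge: a small cylinder of 16 mm diameter lying along the turntable's y, 14 mm wide; height 115 mm when down.
- tonearm (a joint): Swing of the tonearm about its vertical pivot: 0 points straight to the front (turntable -x), growing as it swings left towards and over the record. Starts parked between 0 and 0.2, off the record; the needle crosses the rim at about 0.36 and reaches radius 132 mm at about 0.45. Light friction, stays where it is left. Limits -0.02 and 0.95.
- needle (a point): Needle tip under the headshell, 225 mm from the tonearm's vertical pivot. Height 92.5 mm with the lever down, 108 mm with it fully up.
- headshell (a point): Middle of the black headshell at the tonearm's end, 50 mm long (along the arm) x 22 mm wide x 14 mm high, 222 mm from the vertical pivot; height 110 mm with the lever down, about 126 mm with it up. The tube behind it is 10 mm thick, 2 mm above this point. It can be held by its sides from above or pushed.
- flask: Bystander, loose: white drinks flask with black cap, 72 mm diameter, 235 mm tall; origin at its foot. Stands in one of the three places beside the record player.
- mug: Bystander, loose: white mug, 80 mm diameter, 95 mm high, handle to one side; origin at its foot. Stands in one of the three places.
- earbud_case: Bystander, loose: flat black earbud case, 54 mm diameter, 25 mm high, on the front left corner of the plinth; origin at its underside.
- notebook: Bystander, loose: blue notebook 150 x 105 x 12 mm, near the robot's left; origin at its underside.
- glasses_case: Bystander, loose: black glasses case 160 x 55 x 45 mm, near the robot's right; origin at its underside.
There are look-alikes about, which are no part of the job. Leave any purple look-alike of the brush alone.

How it is judged:
By the outcome, as a careful person would: the job done as asked, in the order asked, and still so for the second after the job is handed in, with the robot touching nothing.
It also fails if it takes over 72 s, if anything falls off the work surface, if the arm or the gripper's body presses on something with over 40 N, if the wrist force passes 120 N, or if a joint passes its speed limit or range.

## Robot

A 6-joint arm with a two-finger parallel gripper is mounted at the origin on the work surface. World frame = base frame: x ahead of the robot, y to its left, z up, the work surface at z = 0. Lengths are in mm, angles in rad, forces in N, time in s.
With the tool pointing down it reaches from about 275 to 825 mm from the base axis. Payload 4.9 kg.
Tool frame: the origin (TCP) lies at the very end of the fingers, on their centre line; the grasp point (between the pads) lies 19 mm behind it; z points along the fingers, y is the line along which they close (so a half turn about z gives the same grasp; the last joint's range is limited). The gripper opens to 85 mm and grips with 20 to 120 N. Pads are 22 mm wide; open, the fingers measure 114 mm over their backs; the gripper's body (76 mm by 85 mm) begins 54 mm behind the grasp point. The pads swing forward as they close: fully open they stand 13 mm farther back than shut.
Start: joints at [1.018, 0.326, -0.193, 1.052, 0, 1.437], TCP at [223.662, 502.488, 231.281] pointing down, gripper open.
Joint ranges: [-2.65, 2.65], [-0.97, 1.79], [-1.3, 1.35], [-1.93, 2.1], [-1.47, 1.37], [-3.14, 3.14]. Speed limits (rad/s): [2.57, 2.57, 3.14, 3.14, 3.14, 3.14].

## Interface

Orientations are given as [roll, pitch, yaw] about the fixed x, y, z axes, in that order (R = Rz(yaw) Ry(pitch) Rx(roll)).
In Python, from bench import bot, solve_ik, imaging gives the robot as it stands. Calls block until the motion is done:
- bot.move_ptp(position, orientation): joint-space move of the TCP to a pose.
- bot.movel(position, rot=None, max_speed=150, threshold=None): straight line of the TCP; rot=None keeps the orientation; max_speed is the mean speed in mm/s. With threshold (N) it stops when the force on the tool has changed by that much, and returns True; else False.
- bot.move_j(angles): joint-space move.
- bot.grip(opening, effort=None): opening from 0.0 (shut) to 1.0 (fully open); effort is the grip in N (None keeps the last); returns when the fingers have stopped.
- bot.dwell(seconds).
- solve_ik(position, orientation): joint angles nearest the present ones, or None.
- bot.get_state(): the state.
- imaging.capture(name): name is "scene" or "top" or "wrist"; returns the picture (400x640x3 uint8, blue, green, red); there is no depth.
- imaging.camera_model(name): a dict with "K" (3x3 intrinsics, pixels), "position" and "rotation" of the camera in the world. Camera axes: x right, y up, looking along -z (the intrinsics and any distortion apply to the point x, -y, -z); pixel columns grow to the right and rows downward; lengths in mm; the calibration is good to about 2 mm. A picture is of the moment at which its call begins: read the wrist's pose just before it. camera_model takes no time and is no camera call; for the wrist camera it gives the pose at the moment of the call.
A pose or a line that the arm cannot do raises bot.IKError and nothing moves.
- bot.sign_off(): hands the job in; it is judged then, once.
The state is a dict: "t": time; "qpos": joint angles; "joint_velocities": joint speeds; "effort": joint torques, N m; "tcp_pos": TCP position; "orientation": TCP orientation; "contact_force": force on the tool from outside, world axes, zero at the start; "wrist_torque": the same for the moment, N m; "opening": opening from 0.0 (shut) to 1.0 (fully open); "gripper_force": force on a finger pad.
Only numpy, scipy, OpenCV 4.12 (cv2) and the standard library are available. Lean on these libraries where they do the work, as an engineer would, in place of code of your own. Each camera call takes 0.05 s, during which the arm holds its last target. There are 200 camera calls.

## Working session

There is one attempt and no reset: what is moved stays moved. The work goes in short steps, each a Python script; the robot and the scene stay as the last script left them, time stands still between calls to the robot, and variables do not carry over. Pictures are saved under pics/ and viewed, at most 13 in all, crops included, and the job is handed in when it is done.

```bash
ls; mkdir -p pics
python3 - <<'E'
from bench import bot, solve_ik, imaging
import cv2, numpy as np
for n in ("scene","top"):
    im=imaging.capture(n); cv2.imwrite(f"pics/{n}0.png",im)
    m=imaging.camera_model(n); print(n,{k:(np.round(v,3).tolist() if not isinstance(v,str) else v) for k,v in m.items()})
print(bot.get_state()["t"])
E
```

```text
pics
scene {'K': [[453.615, 0.0, 320.036], [0.0, 453.615, 195.861], [0.0, 0.0, 1.0]], 'position': [1280.144, -136.213, 1086.022], 'rotation': [0.668, 0.006, 1.298]}
top {'K': [[433.435, 0.0, 324.401], [0.0, 433.435, 200.849], [0.0, 0.0, 1.0]], 'position': [428.103, 59.98, 1227.623], 'rotation': [0.039, 0.006, -1.595]}
0.1
```

View pics/top0.png

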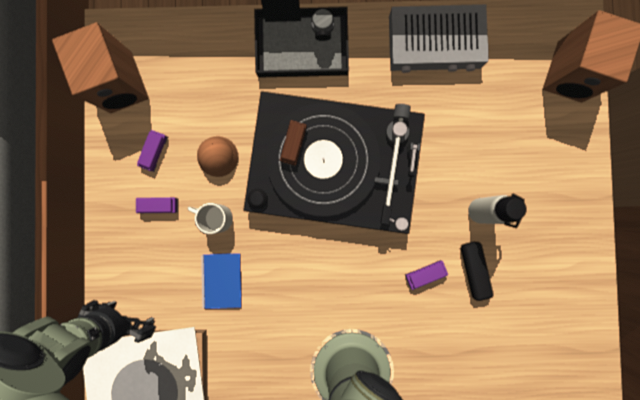

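View pics/scene0.png

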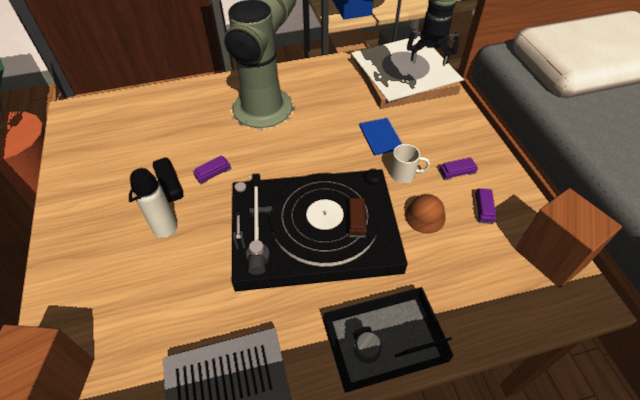

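The top view shows the record player with its label at about (323,159) and the dome at (217,156). The scene view agrees, with the dome at (427,212).

Things in the top view that could be taken for the brush:
- Dark brown block on the left of the record, (293,143). This one fits the description.
- Purple look-alikes at (152,151), (156,205) and (426,276).

For the stand, the only dome is the brown one at (217,156). The flask is at (510,210) and the mug at (210,218).

```bash
cat > h.py <<'E'
from bench import bot, solve_ik, imaging
import cv2, numpy as np
from scipy.spatial.transform import Rotation as R
def ray(m,px):
    K=np.array(m["K"]); d=np.linalg.inv(K)@[px[0],px[1],1.]
    return np.array(m["position"]), R.from_euler("xyz",m["rotation"]).as_matrix()@[d[0],-d[1],-d[2]]
def onz(m,px,z):
    p,d=ray(m,px); return p+d*(z-p[2])/d[2]
def tri(*obs):   # (model,px) pairs -> least squares point
    A=np.zeros((3,3)); b=np.zeros(3)
    for m,px in obs:
        p,d=ray(m,px); d/=np.linalg.norm(d); P=np.eye(3)-np.outer(d,d); A+=P; b+=P@p
    return np.linalg.solve(A,b)
def proj(m,X):
    c=R.from_euler("xyz",m["rotation"]).as_matrix().T@(np.array(X)-m["position"]); K=np.array(m["K"])
    return K[0,0]*c[0]/-c[2]+K[0,2], K[1,1]*-c[1]/-c[2]+K[1,2]
def blob(mask,near,minA=15):
    n,l,s,c=cv2.connectedComponentsWithStats(mask.astype(np.uint8))
    k=min((i for i in range(1,n) if s[i,4]>=minA),key=lambda i:np.hypot(*(c[i]-near)))
    cn=max(cv2.findContours((l==k).astype(np.uint8),cv2.RETR_EXTERNAL,cv2.CHAIN_APPROX_NONE)[0],key=len)
    return c[k],s[k,4],cn
E
python3 - <<'E'
from h import *
T=cv2.imread("pics/top0.png"); S=cv2.imread("pics/scene0.png"); mt,ms=imaging.camera_model("top"),imaging.camera_model("scene")
for n,I,p in(("top",T,[(293,143),(217,156),(323,155),(280,110),(217,150)]),("scene",S,[(357,215),(427,212),(318,215)])):
    for q in p: print(n,q,I[q[1],q[0]], cv2.cvtColor(I,cv2.COLOR_BGR2HSV)[q[1],q[0]])
wt=blob((T.min(2)>150),(323,159)); ws=blob((S.min(2)>150),(325,214))
print("label",wt[:2],ws[:2],onz(mt,wt[0],92),onz(ms,ws[0],92),tri((mt,wt[0]),(ms,ws[0])))
g=T.max(2)<70
c=blob(cv2.morphologyEx(g.astype(np.uint8),cv2.MORPH_CLOSE,np.ones((15,15))),(335,163),3000)
r=cv2.minAreaRect(c[2]); print("plinth",r)
for q in cv2.boxPoints(r): print(onz(mt,q,70).round(1))
ct=T[70:250,130:430]; cv2.imwrite("pics/crop_top.png",cv2.resize(ct,None,fx=2.6,fy=2.6,interpolation=cv2.INTER_CUBIC))
print(imaging.camera_model("wrist"))
E
```

```text
top (293, 143) [ 43  61 101] [  9 146 101]
top (217, 156) [ 63  96 150] [ 11 148 150]
top (323, 155) [233 247 251] [ 23  18 251]
top (280, 110) [41 42 44] [10 17 44]
top (217, 150) [ 74 113 177] [ 11 148 177]
scene (357, 215) [23 38 75] [  9 177  75]
scene (427, 212) [ 51  94 168] [ 11 178 168]
scene (318, 215) [208 231 240] [ 22  34 240]
label (array([322.74715661, 158.75240595]), np.int32(1143)) (array([324.50480769, 213.97355769]), np.int32(832)) [583.83484529  66.89847051  92.        ] [586.29674066  63.64035657  92.        ] [584.02878525  65.64965589  88.37434418]
plinth ((316.470703125, 108.4427490234375), (215.52313232421875, 223.20533752441406), 7.87393856048584)
[473.1 413.3  70. ]
[1075.   322.4   70. ]
[ 977.5 -256.7   70. ]
[ 380.7 -154.9   70. ]
{'K': array([[359.72245485,   0.        , 322.00950916],
       [  0.        , 359.72245485, 198.65895492],
       [  0.        ,   0.        ,   1.        ]]), 'position': array([151.423681  , 535.23968514, 373.24872937]), 'rotation': array([-3.16373708e-01,  9.22264408e-04,  1.15317598e+00])}
```

View pics/crop_top.png

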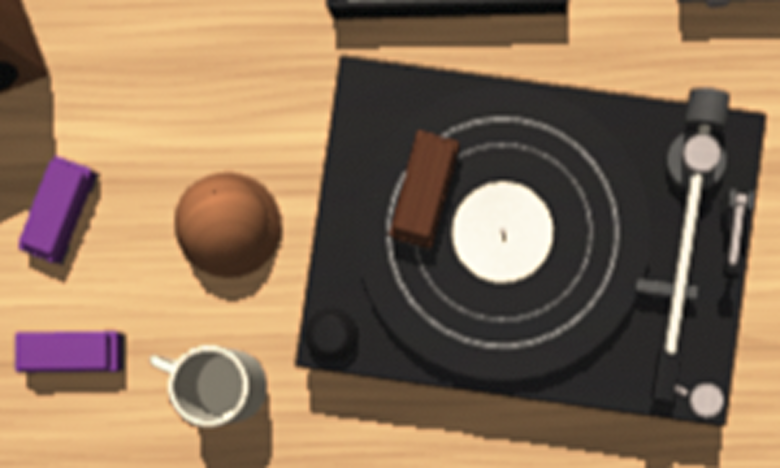

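The crop confirms the choice: the brown block is at crop (425,188), lying on the left of the record. The purple blocks at crop (58,210) and (70,352) are decoys. The dome is at crop (228,225), the tonearm is parked along x≈685, and the lever is at (737,235). Next I'll take wrist views for accuracy.

Run:
```python
from h import *
mt=imaging.camera_model("top")
C=lambda x,y:(130+x/2.6,70+y/2.6)
P=[onz(mt,C(*q),70)[:2] for q in((342,57),(765,115),(723,424),(297,367))]
print("corners",np.round(P,1),"ctr",np.mean(P,0))
v=(P[0]-P[3])+(P[1]-P[2]); w=(P[0]-P[1])+(P[3]-P[2]); print("yaw",np.arctan2(v[1],v[0]),np.arctan2(-w[0],w[1]))
print("brush",onz(mt,C(425,188),130)); print("dome",onz(mt,C(228,225),50))
s=bot.get_state(); print(s["orientation"],s["tcp_pos"])
bot.move_ptp([560,200,330],[np.pi,0,s["orientation"][2]]) if 0 else None
Rt=R.from_euler("xyz",s["orientation"]).as_matrix(); mw=imaging.camera_model("wrist")
print("cam in tool",Rt.T@(mw["position"]-s["tcp_pos"]),"view dir in tool",Rt.T@-R.from_euler("xyz",mw["rotation"]).as_matrix()[:,2])
for y in(0,-.2,.3,1.57,-1.57,3.14):
    q=solve_ik([560,170,330],[np.pi,0,y]); print(y,None if q is None else np.round(q,2))
```

```text
corners [[ 772.3  228.1]
 [ 700.4 -208.8]
 [ 382.5 -155.4]
 [ 451.3  280.2]] ctr [576.63975438  36.02350105]
yaw -0.16383280620501187 -0.15986855342939044
brush [622.56259089 140.29295673 130.        ]
dome [602.7580759  354.13260356  50.        ]
[-3.14010676e+00 -2.29743875e-04  2.72282114e+00] [223.36790675 502.05673906 230.59630954]
cam in tool [  79.25369862    0.84835307 -142.63563357] view dir in tool [-3.11341431e-01  8.93706807e-04  9.50297698e-01]
0 [ 0.17  0.35  0.1   1.31  0.   -2.97]
-0.2 [ 0.17  0.35  0.1   1.31  0.   -2.77]
0.3 [0.17 0.35 0.1  1.31 0.   3.01]
1.57 [0.17 0.35 0.1  1.31 0.   1.74]
-1.57 [ 0.17  0.35  0.1   1.31  0.   -1.4 ]
3.14 [0.17 0.35 0.1  1.31 0.   0.17]
```

Run:
```python
from h import *
import json
for i,(x,y) in enumerate(((560,210),(560,-60))):
    bot.move_ptp([x,y,330],[np.pi,0,3.0])
    bot.dwell(.3)
    m=imaging.camera_model("wrist"); im=imaging.capture("wrist"); cv2.imwrite(f"pics/w{i}.png",im)
    json.dump({k:np.array(v).tolist() for k,v in m.items()},open(f"pics/w{i}.json","w"))
    print(bot.get_state()["t"],m["position"])
```

```text
2.125 [481.53315863 222.43098234 472.6094801 ]
3.525 [481.99191648 -47.21356575 472.62912774]
```

View pics/w0.png

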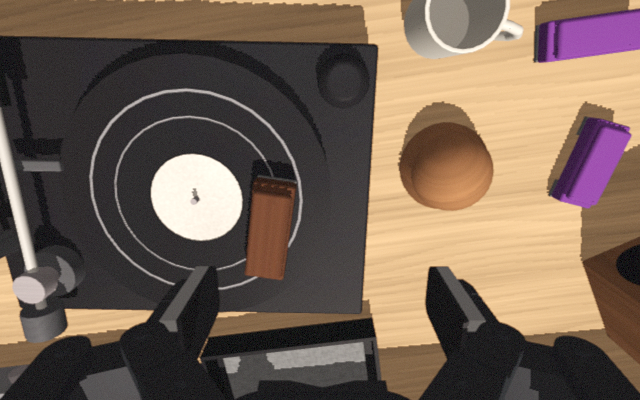

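View pics/w1.png

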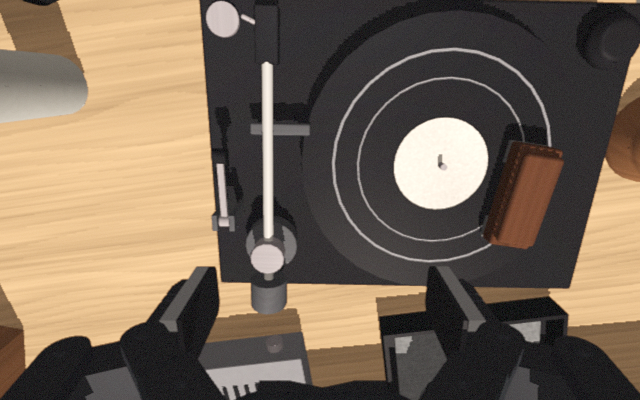

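The wrist views are clear:
- **w0:** brush top face at about (270,230), dome at about (447,166).
- **w1:** lever from the hinge at about (224,222) to the dark knob at about (221,158). Pivot cap at (268,258), label at (441,163).

```bash
cat > m.py <<'E'
from h import *
import json
def load(n):
    return cv2.imread(f"pics/{n}.png"), (json.load(open(f"pics/{n}.json")) if n[0]=="w" else imaging.camera_model(n.rstrip("0")))
V={n:load(n) for n in("w0","w1","top0","scene0")}
# label / spindle
for n,p in(("w0",(196,197)),("w1",(441,163)),("top0",(323,159)),("scene0",(325,214))):
    I,m=V[n]; e=cv2.fitEllipse(blob(I.min(2)>150,p,100)[2]); print(n,"label",np.round(e[0],1),onz(m,e[0],92).round(1))
# brush
for n,p in(("w0",(270,235)),("w1",(525,200)),("top0",(293,143)),("scene0",(357,215))):
    I,m=V[n]; H=cv2.cvtColor(I,cv2.COLOR_BGR2HSV)
    b=blob((H[...,0]<14)&(H[...,1]>110)&(H[...,2]>(70 if n[0]!='s' else 50)),p,100); r=cv2.minAreaRect(b[2])
    X=np.array([onz(m,q,130)[:2] for q in cv2.boxPoints(r)]); 
    e=[np.linalg.norm(X[1]-X[0]),np.linalg.norm(X[2]-X[1])]; d=X[1]-X[0] if e[0]>e[1] else X[2]-X[1]
    print(n,"brush",np.round(r[0],1),X.mean(0).round(1),np.round(e,1),"yaw",np.arctan(d[1]/d[0]).round(3))
# dome
L=[]
for n,p in(("w0",(447,166)),("top0",(217,156)),("scene0",(427,212))):
    I,m=V[n]; H=cv2.cvtColor(I,cv2.COLOR_BGR2HSV)
    b=blob((H[...,0]<14)&(H[...,1]>120)&(H[...,2]>50),p,100); print(n,"dome",b[0].round(1),b[1],cv2.boundingRect(b[2]))
    c=b[2][:,0].astype(float); P=np.array([onz(m,q,50)[:2] for q in c])-np.array(m["position"])[:2]
    a=np.unwrap(np.arctan2(P[:,1],P[:,0])); a0=(a.min()+a.max())/2; L.append((np.array(m["position"])[:2],a0)); print("az",a0.round(4),"half",(np.ptp(a)/2).round(3))
A=np.array([[-np.sin(a),np.cos(a)] for _,a in L]); bb=np.array([r@p for r,(p,_) in zip(A,L)])
for idx in([0,1,2],[0,2],[1,2]): print("dome xy",np.linalg.lstsq(A[idx],bb[idx],rcond=None)[0].round(1))
E
python3 m.py
python3 - <<'E'
import cv2,numpy as np
a=cv2.imread("pics/w1.png")
c=cv2.resize(a[0:290,195:320],None,fx=2,fy=2,interpolation=cv2.INTER_CUBIC)
d=cv2.resize(a[130:240,195:275],None,fx=5,fy=5,interpolation=cv2.INTER_CUBIC)
o=np.zeros((580,660,3),np.uint8); o[:580,:250]=np.clip(c*1.6,0,255); o[:550,255:655]=np.clip(d*1.6,0,255); cv2.imwrite("pics/w1c.png",o)
E
```

```text
w0 label [196.1 196.8] [583.4  67.   92. ]
w1 label [440.5 162.9] [583.1  67.8  92. ]
top0 label [322.7 158.8] [583.8  66.9  92. ]
scene0 label [324.5 214. ] [586.2  63.6  92. ]
w0 brush [268.4 230.9] [621.9 146.7] [104.7  41.9] yaw -0.318
w1 brush [528.8 198. ] [623.8 141.9] [110.1  42.9] yaw -0.356
top0 brush [292.9 140.2] [628.1 141.6] [99.2 40.4] yaw -0.288
scene0 brush [358. 216.] [641.2 138.3] [ 42.7 115.1] yaw -0.335
w0 dome [444.9 164.5] 5648 (400, 122, 93, 89)
az 0.843 half 0.299
top0 dome [217.2 155.9] 1286 (197, 136, 41, 41)
az 1.0329 half 0.16
scene0 dome [426.2 213.9] 1181 (405, 194, 41, 40)
az 2.5009 half 0.069
dome xy [608.9 364.4]
dome xy [608.3 364.7]
dome xy [609.4 363.9]
```

View pics/w1c.png

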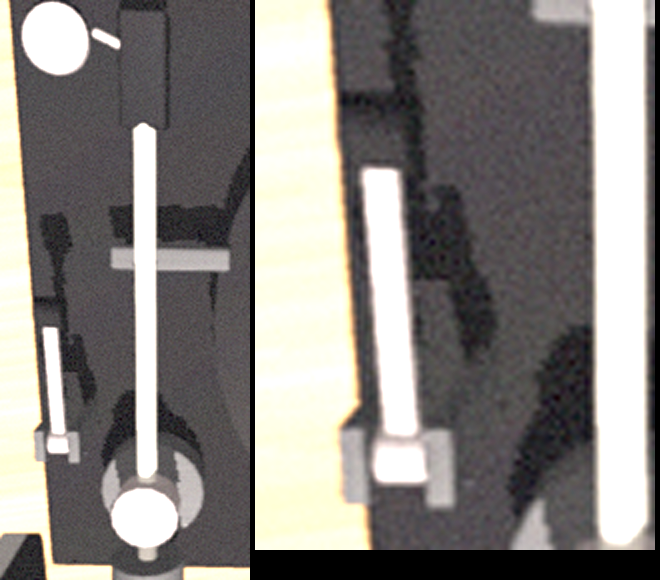

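The crop shows the lever pointing to the front: hinge at w1 (224,222), bar ending at (220,164), dark knob centred at about (219,157). The headshell is at (267,33). Next are one close view of the brush and one of the dome, plus a check of the turntable model against the pivot and knob pixels.

```bash
cat > n.py <<'E'
from m import *
print("-----")
for i,(x,y,z) in((2,(656,131,300)),(3,(650,290,330))):
    bot.move_ptp([x,y,z],[np.pi,0,2.797]); bot.dwell(.3)
    m=imaging.camera_model("wrist"); im=imaging.capture("wrist"); cv2.imwrite(f"pics/w{i}.png",im)
    json.dump({k:np.array(v).tolist() for k,v in m.items()},open(f"pics/w{i}.json","w"))
    V[f"w{i}"]=(im,m)
print(bot.get_state()["t"])
for n in("w1","w2","w3"):
  I,m=V[n]; H=cv2.cvtColor(I,cv2.COLOR_BGR2HSV); p=proj(m,(624,142,130))
  for th in(60,75,90):
    b=blob((H[...,0]<14)&(H[...,1]>110)&(H[...,2]>th),p,100); r=cv2.minAreaRect(b[2])
    X=np.array([onz(m,q,130)[:2] for q in cv2.boxPoints(r)]); e=[np.linalg.norm(X[1]-X[0]),np.linalg.norm(X[2]-X[1])]; d=X[1]-X[0] if e[0]>e[1] else X[2]-X[1]
    print(n,th,"brush",np.round(r[0],1),X.mean(0).round(1),np.round(e,1),"yaw",np.arctan(d[1]/d[0]).round(3))
I,m=V["w3"]; H=cv2.cvtColor(I,cv2.COLOR_BGR2HSV); b=blob((H[...,0]<14)&(H[...,1]>120)&(H[...,2]>50),proj(m,(609,364,40)),100)
P=np.array([onz(m,q,50)[:2] for q in b[2][:,0].astype(float)])-np.array(m["position"])[:2]; a=np.unwrap(np.arctan2(P[:,1],P[:,0]))
print("w3 dome",b[0],cv2.boundingRect(b[2]),"az",(a.min()+a.max())/2,"half",np.ptp(a)/2,"pred az",np.arctan2(*(np.array([609,364])-np.array(m["position"])[:2])[::-1]))
# turntable model
yaw=-.162; sp=np.array([583.3,67.2]); c,s=np.cos(yaw),np.sin(yaw); W=lambda x,y:sp+np.array([[c,-s],[s,c]])@[x,y-30]
I,m=V["w1"]
print("hinge",W(60,-200),onz(m,(224,222),115)); print("knob",W(-10,-200),onz(m,(219,157),115))
pv=tri((V["w0"][1],(36,287)),(m,(268,258))); print("pivot cap",pv,W(100,-155))
print("tube ends",onz(m,(268,237),112),onz(m,(267,64),112),"headshell",onz(m,(266.5,33),117))
print("white knob",tri((m,(222,19)),(V["top0"][1],(401.5,224)),(V["scene0"][1],(240.5,187))))
E
python3 n.py | sed -n '/-----/,$p'
```

```text
-----
5.7833
w1 60 brush [527.6 197.2] [622.8 140.9] [110.  47.] yaw -0.294
w1 75 brush [526.8 201.4] [626.8 140.2] [102.8  43.1] yaw -0.337
w1 90 brush [528.5 202.6] [628.2 141.9] [102.4  42.2] yaw -0.38
w2 60 brush [325.1 131.5] [624.8 145.1] [ 41.3 105.2] yaw -0.258
w2 75 brush [324.5 131.7] [624.7 144.5] [ 40.7 104.8] yaw -0.278
w2 90 brush [325.9 132.1] [625.4 145.6] [ 38.7 103.8] yaw -0.271
w3 60 brush [181.3 186.6] [625.1 150.5] [ 49.1 108. ] yaw -0.292
w3 75 brush [179.5 188.9] [626.5 147.9] [ 44.6 104.5] yaw -0.289
w3 90 brush [179.3 189.1] [626.6 147.6] [ 43.7 104.4] yaw -0.287
w3 dome [368.39666389  89.79516264] (324, 44, 93, 97) az 0.9720348021045158 half 1.2176790592888251 pred az 0.9674745910885676
hinge [ 605.41716188 -169.4660752 ] [ 609.59070155 -170.67972749  115.        ]
knob [ 536.33369479 -158.17561131] [ 539.9600196  -160.01492543  115.        ]
pivot cap [ 658.37310139 -132.30418027  113.50419591] [ 652.15158414 -131.50696858]
tube ends [ 634.5684639  -128.00408722  112.        ] [460.02803101 -96.22337466 112.        ] headshell [434.43020857 -91.12199236 117.        ]
white knob [ 407.58619576 -139.82831585   65.37174395]
```

View pics/w2.png

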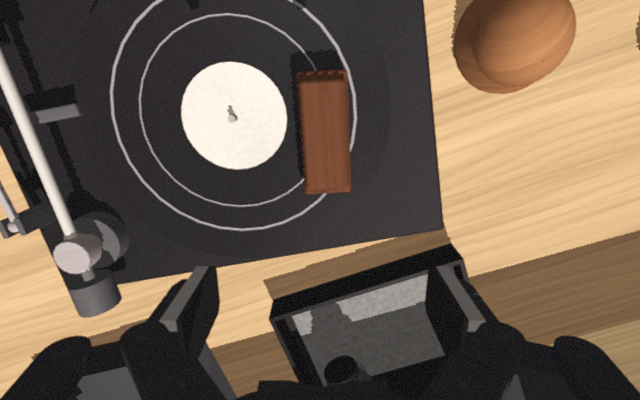

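w2 is the cleanest view of the brush, with its top face centred at (325,132). That gives the brush at (625,145) with yaw −0.275. The dome azimuth from w3 agrees with (609,364), and the turntable model matches the lever and headshell to within a few mm. Now the grasp.

Run:
```python
from h import *
y=np.pi-.275; o=[np.pi,0,y]
def st(l):
    s=bot.get_state(); print(l,round(s["t"],2),np.round(s["tcp_pos"],1),np.round(s["contact_force"],2),np.round(s["wrist_torque"],4),round(s["opening"],3),s["gripper_force"])
bot.grip(.8,30)
bot.move_ptp([625.2,145,200],o); 
print(bot.movel([625.2,145,102],max_speed=120,threshold=5)); bot.dwell(.2); st("down")
bot.grip(.3,30); st("grip")
bot.movel([625.2,145,180],max_speed=120); bot.dwell(.4); st("lift")
m=imaging.camera_model("wrist"); cv2.imwrite("pics/w4.png",imaging.capture("wrist"))
```

```text
False
down 8.07 [625.8 145.1 103. ] [-0.24 -0.34  0.42] [-0.0621 -0.0651 -0.0323] 0.805 0.0
grip 8.42 [625.5 144.8 102.6] [-0.15 -1.1   3.31] [-0.2837  0.1374 -0.0036] 0.51 31.813141107559204
lift 9.62 [625.  145.  179.6] [ 0.24 -0.67 -2.37] [ 0.0082 -0.0148 -0.0375] 0.507 31.16190254688263
```

View pics/w4.png

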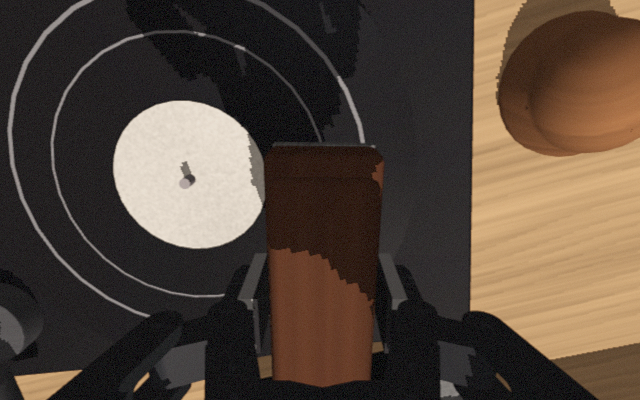

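The brush is held level. Its near top edge is at row 177 of w4, which suggests a residual offset of about 1.5 mm along its length, so I'll compensate for that. Next is the placement on the crown.

Run:
```python
from h import *
o=[np.pi,0,np.pi-.275]
tx=np.array([np.cos(o[2]),np.sin(o[2])]); x,y=np.array([609,364.2])+1.5*tx
def st(l):
    s=bot.get_state(); print(l,round(s["t"],2),np.round(s["tcp_pos"],1),np.round(s["contact_force"],2),np.round(s["wrist_torque"],4),round(s["opening"],3))
bot.movel([x,y,180],o,max_speed=200)
bot.movel([x,y,93],max_speed=100); bot.dwell(.3); st("above")
print(bot.movel([x,y,82.5],max_speed=15,threshold=2.5)); st("contact"); bot.dwell(.2); st("c2")
z=bot.get_state()["tcp_pos"][2]
bot.grip(.68); bot.dwell(.3); st("open")
bot.movel([x,y,200],max_speed=120)
xy=np.array([x,y])-40*tx
bot.movel([*xy,240],max_speed=150); bot.dwell(.2)
cv2.imwrite("pics/w5.png",imaging.capture("wrist")); S=imaging.capture("scene")
st("end")
a=cv2.imread("pics/w5.png"); c=cv2.resize(S[160:260,370:490],None,fx=3.2,fy=3.2,interpolation=cv2.INTER_CUBIC)
b=np.zeros((400,790,3),np.uint8); b[:, :400]=a[:,120:520]; b[:320,405:789]=c; cv2.imwrite("pics/place.png",b)
```

```text
above 12.23 [607.8 364.8  93.6] [ 0.59  0.27 -1.81] [ 0.0078 -0.0352 -0.0148] 0.507
True
contact 12.8 [607.4 364.6  84.5] [ 0.84 -1.41  4.16] [-0.0635  0.0642  0.0014] 0.51
c2 13.0 [607.5 364.5  84.5] [ 0.79 -0.42  5.41] [-0.0075  0.0988 -0.0004] 0.506
open 13.59 [606.4 364.1  82.9] [ 0.03 -0.04  0.61] [-0.0506  0.0043  0.0623] 0.68
end 15.54 [645.3 353.9 239.4] [-0.87 -0.03 -0.56] [-0.0026  0.0219  0.0093] 0.684
```

View pics/place.png

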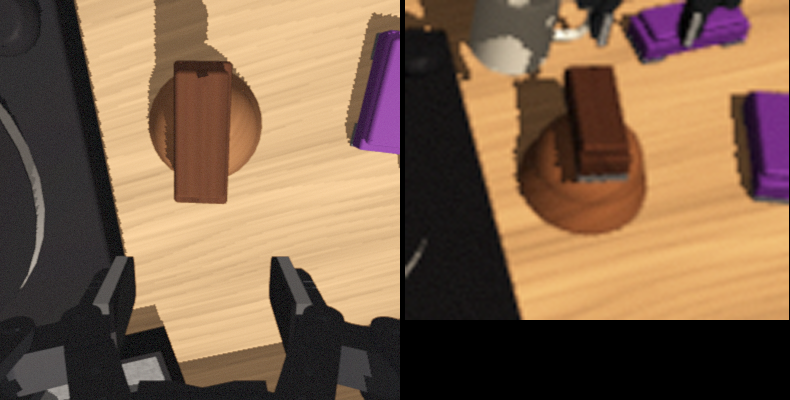

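Contact came at TCP z=84.5 mm, as predicted. The picture shows the brush at (202,132) sitting level and centred on the dome at (205,125). Next, the cue lever.

```bash
cat > lev.py <<'E'
from h import *
yaw=-.162; c,s_=np.cos(yaw),np.sin(yaw); M=np.array([[c,-s_],[s_,c]]); sp=np.array([583.6,67.2])
W=lambda x,y:sp+M@[x,y-30]
o=[np.pi,0,np.pi+yaw]
def knob(a,dz,dx=0): return [*W(60-70*np.cos(a)+dx,-200),115+70*np.sin(a)+dz]
def st(l):
    s=bot.get_state(); print(l,round(s["t"],2),np.round(s["tcp_pos"],1),np.round(s["contact_force"],2),np.round(s["wrist_torque"],3),round(s["opening"],3),round(s["gripper_force"],1))
E
python3 - <<'E'
from lev import *
bot.grip(.4,20)
p=knob(0,-19); print(p)
bot.move_ptp([p[0],p[1],190],o); bot.dwell(.2); st("pre")
print(bot.movel(p,max_speed=80,threshold=5)); bot.dwell(.2); st("down")
bot.grip(0,20); bot.dwell(.2); st("grip")
for a in np.linspace(0,.9,7)[1:]:
    bot.movel(knob(a,-19),max_speed=40); st(round(a,2))
print(bot.movel(knob(.93,-19),max_speed=20,threshold=6)); st("top")
cv2.imwrite("pics/s6.png",imaging.capture("scene")); cv2.imwrite("pics/w6.png",imaging.capture("wrist"))
a=cv2.imread("pics/w6.png"); S=cv2.imread("pics/s6.png")[160:290,210:330]
b=np.zeros((400,780,3),np.uint8); b[:,:400]=a[:,120:520]; b[:,405:774]=cv2.resize(S,(369,400),interpolation=cv2.INTER_CUBIC); cv2.imwrite("pics/lift.png",b)
E
```

```text
[np.float64(536.6336947902618), np.float64(-158.17561131352636), np.float64(96.0)]
pre 18.0 [ 537.  -157.6  190. ] [ 0.46 -0.45 -0.12] [-0.035  0.047  0.031] 0.396 0.0
False
down 19.52 [ 536.9 -158.3   96.4] [ 0.69 -0.16 -0.16] [ 0.035 -0.045 -0.025] 0.399 0.0
grip 20.02 [ 536.6 -158.8   96.1] [-0.82 -3.66  0.87] [-0.756  0.227  0.001] 0.16 23.4
0.15 20.43 [ 537.5 -158.9  106.4] [ 0.05 -5.07 -1.2 ] [-0.961  0.157 -0.006] 0.157 22.7
0.3 20.84 [ 539.6 -159.2  116.5] [-0.48 -5.23 -1.63] [-1.045  0.204 -0.046] 0.158 22.2
0.45 21.25 [ 543.2 -159.8  126.2] [-0.8  -5.09 -1.99] [-1.005  0.252 -0.018] 0.159 21.7
0.6 21.66 [ 548.1 -160.6  135.1] [-1.34 -5.07 -1.28] [-0.989  0.414 -0.038] 0.155 21.3
0.75 22.07 [ 554.1 -161.5  143.1] [-2.42 -5.59 -2.21] [-1.024  0.521  0.033] 0.161 21.0
0.9 22.48 [ 561.5 -162.7  150.3] [-3.21 -5.72 -0.83] [-0.982  0.822 -0.051] 0.157 20.8
False
top 22.73 [ 562.6 -162.9  151.2] [-3.59 -4.92 -1.67] [-0.957  0.873  0.029] 0.16 20.6
```

View pics/lift.png

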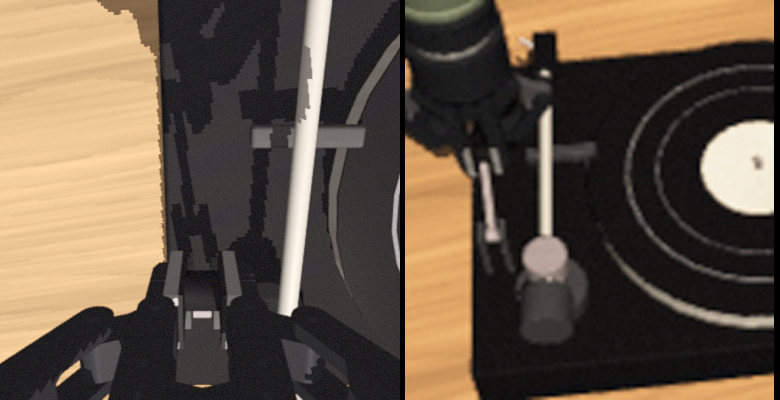

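The lever is held at the knob (wrist crop (203,300)) and has followed the arc upward. I'll press on to feel the stop, release, and look at the headshell before swinging.

Run:
```python
from lev import *
print(bot.movel(knob(1.0,-19),max_speed=20,threshold=5)); st("stop")
bot.grip(.4); bot.dwell(.1); st("open")
p=bot.get_state()["tcp_pos"]; bot.movel([p[0],p[1],230],max_speed=120)
P=W(100,-155); th=.018; d=M@[-np.cos(th),np.sin(th)]; q=P+d*215
bot.move_ptp([*q,190],[np.pi,0,np.pi+yaw-th]); bot.grip(.5); bot.dwell(.2); st("pre hs"); print(q)
m=imaging.camera_model("wrist"); im=imaging.capture("wrist"); cv2.imwrite("pics/w7.png",im); S=imaging.capture("scene"); cv2.imwrite("pics/s7.png",S)
for r,l in((222,"hs"),(197,"rear"),(247,"tip")): print(l,np.round(proj(m,[*(P+d*r),133]),1))
print("knob up/down",np.round(proj(imaging.camera_model("scene"),knob(.9,0)),1),np.round(proj(imaging.camera_model("scene"),knob(0,0)),1))
b=np.zeros((400,780,3),np.uint8); b[:,:400]=im[:,120:520]; b[:,405:774]=cv2.resize(S[160:290,210:330],(369,400),interpolation=cv2.INTER_CUBIC); cv2.imwrite("pics/hs.png",b)
```

```text
True
stop 23.09 [ 563.5 -163.3  151.9] [-1.57 -0.45  1.47] [-0.076  0.24   0.049] 0.159 21.4
open 23.52 [ 563.7 -164.1  152. ] [ 0.84  0.59 -0.69] [-0.021 -0.017 -0.038] 0.401 0.0
pre hs 25.42 [441.2 -93.2 189.9] [ 0.92 -0.38 -0.07] [-0.013  0.018  0.047] 0.504 0.0
[440.9251902  -93.01561029]
hs [320.7 208.9]
rear [320.7 247.4]
tip [320.7 167.4]
knob up/down [235.8 208.4] [239.  212.8]
```

View pics/hs.png

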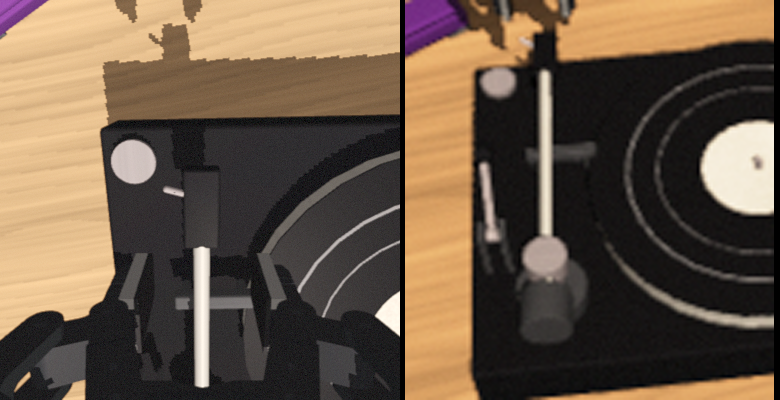

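The lever is up: the headshell edges fit z≈133, with the rear at row 247 and the tip at 168 as predicted. The headshell is at crop (201,208), with a thin finger-lift on its right at (175,190), so I'll grip the rear part. Then grip and swing.

Run:
```python
from lev import *
P=W(100,-155); r=209
def hs(t,z): return [*(P+r*(M@[-np.cos(t),np.sin(t)])),z],[np.pi,0,np.pi+yaw-t]
p,oo=hs(.018,190); bot.movel(p,oo,max_speed=100)
p,oo=hs(.018,110); hit=bot.movel(p,oo,max_speed=80,threshold=4); bot.dwell(.1); st(hit)
if not hit:
    bot.grip(0,20); st("grip")
    for t in np.linspace(.018,.45,6)[1:]:
        p,oo=hs(t,110); bot.movel(p,oo,max_speed=60); st(round(t,2))
    bot.dwell(.2); bot.grip(.5); bot.dwell(.2); st("open")
    p,oo=hs(.45,190); bot.movel(p,oo,max_speed=100); bot.dwell(.2)
    m=imaging.camera_model("wrist"); im=imaging.capture("wrist"); cv2.imwrite("pics/w8.png",im); S=imaging.capture("scene"); cv2.imwrite("pics/s8.png",S)
    f=lambda rr,t,z:np.round(proj(m,[*(P+rr*(M@[-np.cos(t),np.sin(t)])),z]),1)
    for t in(.43,.45,.47): print(t,"rear",f(197,t,133),"tip",f(247,t,133),"tube170",f(170,t,133))
    b=np.zeros((400,780,3),np.uint8); b[:,:400]=im[:,120:520]; b[:,405:774]=cv2.resize(S[160:290,210:330],(369,400),interpolation=cv2.INTER_CUBIC); cv2.imwrite("pics/sw.png",b)
```

```text
False 27.02 [447.3 -94.3 110.5] [ 0.23 -0.54  1.  ] [ 0.007 -0.011  0.016] 0.5 0.0
grip 27.32 [447.1 -94.2 110.2] [ 0.97 -1.13  0.96] [-0.101 -0.055 -0.011] 0.247 27.2
0.1 27.77 [451.1 -76.7 110.1] [ 1.33 -0.28  0.96] [-0.123 -0.221 -0.065] 0.248 27.2
0.19 28.23 [456.5 -59.6 110.1] [ 2.21  0.08 -0.22] [-0.128 -0.35  -0.099] 0.252 27.2
0.28 28.68 [463.5 -43.1 110.1] [ 2.37 -0.07  0.48] [-0.204 -0.449  0.02 ] 0.251 27.2
0.36 29.12 [471.8 -27.1 110. ] [ 3.5  -1.53  0.5 ] [-0.234 -0.561 -0.013] 0.253 27.2
0.45 29.57 [481.5 -12.  110. ] [ 3.62 -1.94 -0.47] [-0.355 -0.654  0.033] 0.252 27.2
open 30.32 [481.1 -11.3 109.9] [0.54 0.21 0.27] [-0.051  0.008 -0.027] 0.502 0.0
0.43 rear [313.9 240.7] tip [311.6 159.4] tube170 [315. 280.]
0.45 rear [320.4 240.7] tip [320.4 159.3] tube170 [320.4 280. ]
0.47 rear [326.9 240.7] tip [329.2 159.4] tube170 [325.9 280. ]
```

View pics/sw.png

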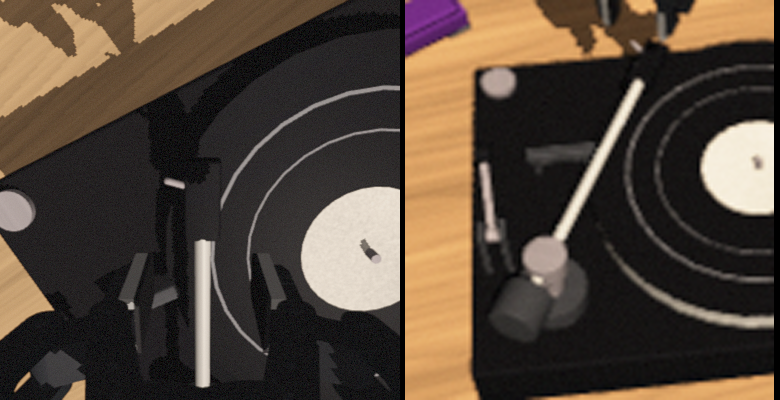

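The arm is swung to about 0.457 rad (headshell crop (204,200), just outside the 116 mm ring), which puts the needle radius at about 133 mm. Next, gently lower the lever with shut fingers on top of the knob.

Run:
```python
from lev import *
bot.grip(0,20)
p=bot.get_state()["tcp_pos"]; bot.movel([p[0],p[1],225],max_speed=100)
p=knob(.9,30); bot.move_ptp(p,o); st("above")
bot.movel(knob(.9,9),max_speed=40); st("touch?")
for a in np.linspace(.9,0,10)[1:]:
    bot.movel(knob(a,8),max_speed=22); st(round(a,2))
print(bot.movel(knob(0,4),max_speed=8,threshold=6)); st("press")
bot.movel(knob(0,60),max_speed=80)
bot.move_ptp([520,60,300],[np.pi,0,np.pi+yaw]); bot.dwell(.2); st("end")
m=imaging.camera_model("wrist"); im=imaging.capture("wrist"); S=imaging.capture("scene"); T=imaging.capture("top")
b=np.zeros((560,790,3),np.uint8); b[:330,:400]=im[70:400,0:400]; b[:330,405:789]=cv2.resize(S[150:270,210:350],(384,330)); b[335:560,:]=cv2.resize(T[80:240,125:475],(790,361))[60:285]; cv2.imwrite("pics/fin.png",b)
P=W(100,-155)
for z in(117,133): print(z,[np.round(proj(m,[*(P+rr*(M@[-np.cos(.457),np.sin(.457)])),z]),1) for rr in(197,247)])
```

```text
above 33.27 [ 561.8 -161.8  198.8] [ 0.18  1.04 -0.5 ] [0.007 0.043 0.061] 0.001 0.0
touch? 33.95 [ 562.8 -162.4  178.8] [ 0.85 -0.25 -0.61] [ 0.056 -0.031  0.043] -0.004 0.0
0.8 34.45 [ 557.5 -161.6  173.2] [-0.7  -0.62  1.98] [-0.005  0.256 -0.004] -0.004 0.7
0.7 34.92 [ 553.4 -160.8  168. ] [-0.03  0.46  0.14] [-0.056  0.024 -0.006] 0.0 0.0
0.6 35.38 [ 548.7 -160.1  162.3] [0.36 0.   0.77] [ 0.022 -0.017 -0.022] -0.002 0.0
0.5 35.85 [ 545.1 -159.5  156.4] [ 0.27  0.28 -0.04] [-0.015 -0.041  0.035] 0.0 0.0
0.4 36.32 [ 542.1 -159.   150.1] [0.61 0.35 0.1 ] [-0.08   0.036  0.016] 0.0 0.0
0.3 36.78 [ 539.7 -158.6  143.5] [-0.27  0.92  0.17] [-0.033  0.01   0.014] -0.003 0.0
0.2 37.25 [ 537.9 -158.3  136.7] [-0.1   0.57 -0.2 ] [-0.022 -0.026 -0.004] -0.001 0.0
0.1 37.72 [ 536.9 -158.2  129.8] [ 0.17 -0.46 -0.39] [-0.047  0.012 -0.048] -0.001 0.0
0.0 38.18 [ 536.6 -158.2  123. ] [-1.22 -0.47  0.73] [-0.029  0.074  0.074] 0.001 0.5
True
press 38.46 [ 536.6 -158.3  122.7] [-0.91  0.09  4.11] [0.07  0.175 0.009] -0.001 2.4
end 40.46 [519.9  58.8 299. ] [ 0.5   0.2  -0.44] [-0.019 -0.013  0.025] -0.001 0.0
117 [array([234. , 154.7]), array([255.2, 104. ])]
133 [array([229.7, 158.3]), array([251.8, 105.1])]
```

View pics/fin.png

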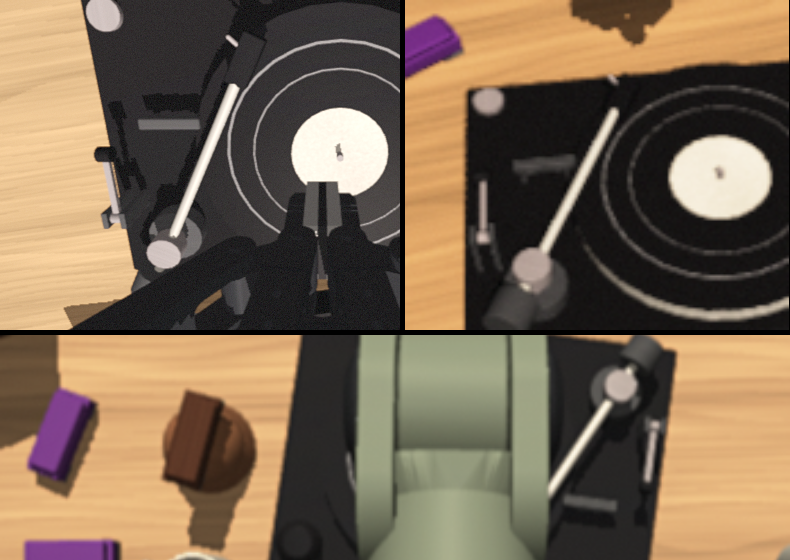

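The final view shows the brush on the dome (195,440). The headshell is over the band between the ring and the rim ((250,60) in the wrist part), and the lever knob is at (103,155). I'll check the knob pixel against the fully-down projection before handing in.

Run:
```python
from lev import *
m=imaging.camera_model("wrist")
for a in(0,.1,.3,.9): print(a,np.round(np.array(proj(m,knob(a,0)))-[0,70],1))
P=W(100,-155); n=P+225*(M@[-np.cos(.457),np.sin(.457)]); print("needle r",np.linalg.norm(n-sp), bot.get_state()["t"])
```

```text
0 [104.2 151.5]
0.1 [100.1 154.6]
0.3 [ 92. 163.]
0.9 [ 73.2 204.2]
needle r 133.16591659254973 40.6083
```

```bash
python3 -c "
from bench import bot
print(bot.sign_off())"
```

```text
the job is handed in; nothing more can be done
None
```

I handed the job in at about 41 s: the brush is balanced on the dome, the needle is down on the outermost track at a radius of about 133 mm, and the lever is pressed down to its stop.

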